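# Release and lift out the coax module

### The arm

A 6-joint arm with a two-finger parallel gripper is mounted at the origin on the work surface. World frame = base frame: x ahead of the robot, y to its left, z up, the work surface at z = 0. Lengths are in m, angles in rad, forces in N, time in s.
With the tool pointing down it reaches from about 0.25 to 0.775 m from the base axis. Payload 4 kg.
Tool frame: the origin (TCP) lies at the very end of the fingers, on their centre line; the grasp point (between the pads) lies 19 mm behind it; x points along the fingers, z is the direction in which the jaws open and shut, and the axes are right-handed (so a half turn about x gives the same grasp; the last joint's range is limited). The gripper opens to 94 mm and grips with 3 to 60 N. Pads are 16 mm wide; open, the fingers measure 119 mm over their backs; the gripper's body (75 mm by 177 mm) begins 78 mm behind the grasp point.
Start: joints at [-1.235, 0.087, 1.371, -0, 1.684, -0.103], TCP at [0.234, -0.498, 0.206] pointing down, gripper open.
Joint ranges: [-3.1, 3.1], [-0.76, 2.03], [0.27, 2.55], [-1.08, 4.22], [0.17, 2.65], [-2.57, 2.57]. Speed limits (rad/s): [2.79, 2.79, 3.14, 3.14, 3.14, 3.14].

### API

Orientations are given as a rotation vector (axis times angle).
In Python, from station import robot gives the robot as it stands. Calls block until the motion is done:
- robot.move_to(position, orientation): joint-space move of the TCP to a pose.
- robot.move_l(position, ori=None, v=0.15): straight line of the TCP; ori=None keeps the orientation; v is the mean speed in m/s.
- robot.goto_joints(angles): joint-space move.
- robot.gripper_to(opening): opening from 0.0 (shut) to 1.0 (fully open); the grip force is fixed at half the most; returns when the fingers have stopped.
- robot.sleep(seconds).
- robot.solve_ik(position, orientation): joint angles nearest the present ones, or None.
- robot.read_state(): the state.
- robot.snapshot(name): name is "scene" or "top"; returns the picture (420x560x3 uint8, red, green, blue); there is no depth.
- robot.camera_params(name): a dict with "fx", "fy", "cx", "cy" (pixels), "origin" and "orientation" of the camera in the world. Camera axes: x right, y up, looking along -z (the intrinsics and any distortion apply to the point x, -y, -z); pixel columns grow to the right and rows downward; lengths in m; the calibration is good to about 2 mm. A picture is of the moment at which its call begins. camera_params takes no time and is no camera call.
A pose or a line that the arm cannot do raises robot.PlanningError and nothing moves.
- robot.finish_job(): hands the job in, once; it reports no verdict.
Trained networks look in the newest picture that a camera, given by its name, has taken for a name from the list of things; names that differ only in an ending like _2 or _b are one class to them, and where a whole thing is asked for, a point or a joint stands for the part that bears it (a point fixed in the world has none). Each returns a list of dicts, best first, with "conf" (0 to 1); they miss things now and then, are a little off and sometimes report something else, mostly with a low value. They report only what shows in the picture. A call takes as long as a camera call. They do not tell look-alikes from the thing itself.
- robot.recognise(camera, thing): "location" ([column, row] in pixels, amid what is visible of it).
- robot.masks_of(camera, thing): "pixels" (420x560 bool, what is visible of it) and "location" ([column, row] in pixels, amid what is visible of it).
- robot.tip_of(camera, thing): "location" ([column, row] in pixels: a listed point, or the origin of a listed thing).
The state is a dict: "time": time; "joint_pos": joint angles; "qd": joint speeds; "joint_torque": joint torques, N m; "tool_pos": TCP position; "ee_rot": TCP orientation; "ft_force": force on the tool from outside, world axes, zero at the start; "ft_torque": the same for the moment, N m; "width": opening from 0.0 (shut) to 1.0 (fully open).
Only numpy, scipy, OpenCV 4.12 (cv2) and the standard library are available. Lean on these libraries where they do the work, as an engineer would, in place of code of your own. Each camera call takes 0.05 s, during which the arm holds its last target. There are 200 camera calls.

### The job

Take the plug-in module with the two round coax ports on top out of the bench dock: press down the paddle in front of its bay and let go, so that its hidden latch frees it and it springs up, then lift it straight out and stand it upright on the floor of the open black tray. Set it down rather than dropping it, and leave the plain flat-topped module latched in its own bay.

Things in the scene. Friction and masses are not known exactly. Their poses are not given: they have to be found in the camera images.
- attenuator_mid (a point): Centre (40 mm above the underside) of the body of the module to take out: aluminium block 44 (x) by 80 (y) by 80 mm high, 0.28 kg, z up, two brass coax ports 12 mm high on top. In one of the dock's bays, axes along the dock's; grip it across its 44 mm above the dock. Latched: this point 54.5 mm above the dock's underside, cannot be pulled up. Freed: springs raise it 16 mm and it stays up.
- filter_mid (a point): The same point of the other module: same body and size, latched in the other bay, but with a flat top without ports. It must stay latched: pressing its paddle would free it.
- dock: Grey steel dock, fixed, origin mid-underside, walls 58 mm high, 232 mm long (y). Bays centred at x 0, y +63 and -63 mm. Before each bay, same y, on the -x side, a black sprung paddle 34 mm square, centre x -74, top 36 mm above the underside. Press at x -80 mm: 14 mm down (3 to 6 N) frees that bay's module, the stop is at 21 mm: aim for 18. It springs back; the freed module stays up.
- tray: Open black tray, fixed, empty, 180 mm (x) by 140 mm (y), walls 4 mm thick and 30 mm high, floor 4 mm thick; origin at the centre of its underside, z up.
Things that resemble listed ones, but are neither listed nor needed, are in the scene too. Leave any blue, pink or turquoise look-alike of the part that bears filter_mid alone.

How it is judged:
On the way, in this order (a step that is already met when the one before it is completed fails the run):
1. the module with the ports has sprung up in its bay, not held by the fingers (z of attenuator_mid in the frame of dock between 0.0645 and 0.08 m and contact force between the fingers and attenuator below 0.2 N), for 0.1 s.
2. it has been lifted clear of the dock (z of attenuator_mid in the frame of dock above 0.108 m), for 0.1 s.
At the end, for the whole second after the job is handed in: The ported module stands upright (within 10 degrees) and still on the floor of the tray (centre within 70 mm along and 50 mm across of the tray's centre, 36 to 52 mm above its underside); the flat-topped module is still latched, within 10 mm of its start (8 mm in height) (x of attenuator_mid in the frame of tray between -0.07 and 0.07 m and y of attenuator_mid in the frame of tray between -0.05 and 0.05 m and z of attenuator_mid in the frame of tray between 0.036 and 0.052 m and angle between attenuator_mid's own z axis and vertical below 0.17 rad and linear speed of attenuator below 0.02 m/s and z of filter_mid in the frame of dock below 0.0625 m and distance of filter_mid from where it was at the start of the episode below 0.01 m); the robot touches nothing.
It fails at once if the flat-topped module is released or shifted by more than 12 mm (distance of filter_mid from where it was at the start of the episode above 0.012 m).
It fails at once if the module with the ports is dropped into the tray from more than about 30 mm (contact force between the fingers and attenuator below 0.2 N and z of attenuator_mid in the frame of dock below 0.12 m and horizontal distance between attenuator_mid and tray below 0.13 m and linear speed of attenuator above 0.8 m/s).
It also fails if it takes over 51 s, if anything falls off the work surface, if the arm or the gripper's body presses on something with over 40 N, if the wrist force passes 120 N, or if a joint passes its speed limit or range.

## Working session

There is one attempt and no reset: what is moved stays moved. The work goes in short steps, each a Python script; the robot and the scene stay as the last script left them, time stands still between calls to the robot, and variables do not carry over. Pictures are saved under pics/ and viewed, about 8 in all and at most 12, crops included, and the job is handed in when it is done.

```bash
mkdir -p pics; cat > h.py <<'E'
import numpy as np, cv2
from scipy.spatial.transform import Rotation as R
from station import robot
def ray(cam,px):
    c=robot.camera_params(cam)
    o=np.array(c["origin"]); q=np.array(c["orientation"])
    M=R.from_rotvec(q) if q.size==3 else (R.from_matrix(q) if q.size==9 else R.from_quat(q))
    d=np.array([(px[0]-c["cx"])/c["fx"],-(px[1]-c["cy"])/c["fy"],-1])
    return o,M.apply(d)
def atz(cam,px,z):
    o,d=ray(cam,px); return o+d*(z-o[2])/d[2]
def tri(p1,p2,c1="scene",c2="top"):
    o1,d1=ray(c1,p1);o2,d2=ray(c2,p2)
    s=np.linalg.lstsq(np.c_[d1,-d2],o2-o1,rcond=None)[0]
    a,b=o1+s[0]*d1,o2+s[1]*d2
    return (a+b)/2,np.linalg.norm(a-b)
E
python3 - <<'E'
from h import *
for c in("scene","top"):
    im=robot.snapshot(c); cv2.imwrite(f"pics/{c}0.png",im[:,:,::-1]); print(robot.camera_params(c))
    for t in("attenuator_mid","filter_mid","dock","tray"):
        print(c,t,[(round(r["conf"],2),np.round(r["location"],1).tolist()) for r in robot.tip_of(c,t)])
        print('  rec',[(round(r["conf"],2),np.round(r["location"],1).tolist()) for r in robot.recognise(c,t)])
print(robot.read_state())
E
```

```text
{'fx': 534.1320457520828, 'fy': 534.1320457520828, 'cx': 276.7050937669671, 'cy': 200.72389892562484, 'origin': array([1.12215385, 0.536947  , 0.76783229]), 'orientation': array([0.42757853, 0.94531917, 2.18437631])}
scene attenuator_mid [(0.73, [283.3, 214.6])]
  rec [(0.75, [284.5, 206.6])]
scene filter_mid [(0.84, [322.0, 255.9]), (0.83, [390.0, 338.7]), (0.77, [391.8, 221.1]), (0.66, [415.3, 285.2])]
  rec [(0.98, [323.7, 248.6]), (0.93, [391.9, 220.6]), (0.63, [415.3, 282.4]), (0.63, [386.9, 339.0])]
scene dock []
  rec []
scene tray [(0.85, [181.6, 168.0])]
  rec [(0.92, [181.7, 162.0])]
{'fx': 381.4476382502986, 'fy': 381.4476382502986, 'cx': 285.3544601608242, 'cy': 214.26952600756368, 'origin': array([0.47845625, 0.02237957, 0.9409778 ]), 'orientation': array([ 0.01795174, -0.05196472, -1.5715627 ])}
top attenuator_mid [(0.67, [266.7, 191.2])]
  rec [(0.73, [265.6, 191.0])]
top filter_mid [(0.7, [151.4, 211.5]), (0.64, [205.7, 256.8]), (0.59, [140.5, 161.5]), (0.56, [213.1, 178.1])]
  rec [(0.87, [211.8, 178.7]), (0.82, [200.4, 253.3]), (0.76, [151.9, 211.1])]
top dock [(0.72, [242.6, 186.9])]
  rec [(0.82, [239.5, 201.2])]
top tray [(0.75, [389.6, 187.3])]
  rec [(0.9, [390.8, 186.7])]
{'time': 0.9, 'joint_pos': array([-1.23509506e+00,  8.71837967e-02,  1.37066146e+00, -1.26960049e-05,
        1.68358185e+00, -1.03122402e-01]), 'qd': array([-0.00067614,  0.00111936,  0.00097913, -0.00018234, -0.00040102,
       -0.00144905]), 'joint_torque': array([ 3.37017773e-04, -3.40032685e+01, -3.02602386e+01,  7.15887314e-02,
        2.34472565e-02,  8.73171956e-06]), 'tool_pos': array([ 0.23367461, -0.49793437,  0.20553432]), 'ee_rot': array([ 0.88007608,  1.38529073, -0.88026086]), 'ft_force': array([ 0.24929827, -0.43288321,  0.43621067]), 'ft_torque': array([-0.01219572,  0.00866343,  0.00397785]), 'width': 0.9977553486630842}
```

View pics/scene0.png

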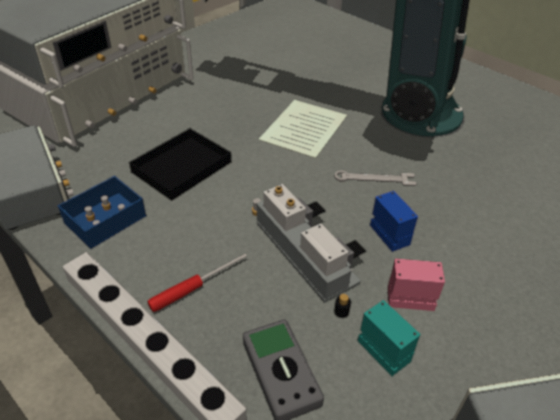

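View pics/top0.png

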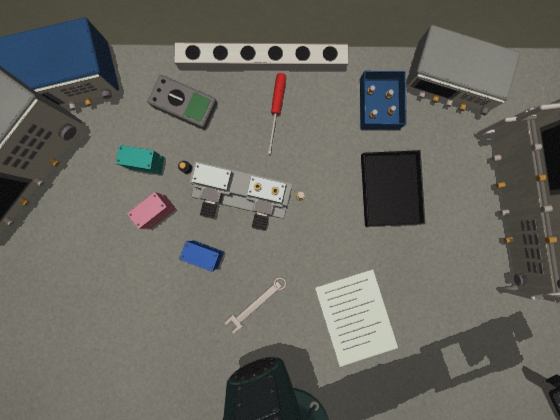

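The scene view shows the ported module at about (284,207), the flat one at (323,249), and the blue, pink and turquoise decoys to the right. In the top view the ported module is at (266,191) with its paddle at (261,221). The flat one is at (212,178) with its paddle at (208,210), and the tray is at (390,187).

```bash
python3 - <<'E'
from h import *
a=tri((283.3,214.6),(266.7,191.2));f=tri((322,255.9),(213.1,178.1));t=tri((181.6,168),(389.6,187.3))
print("att",a,"\nfil",f,"\ntray",t)
d=f[0]-a[0]; print("dist",np.linalg.norm(d[:2]),"yaw",np.degrees(np.arctan2(-d[0],d[1])))
print("paddle ground truth guess",atz("top",(260.5,221),.036),atz("top",(208,210),.036))
im=cv2.imread("pics/top0.png")
cv2.imwrite("pics/topc.png",cv2.resize(im[150:240,175:315],None,fx=5.5,fy=5.5,interpolation=cv2.INTER_CUBIC))
im=cv2.imread("pics/scene0.png")
cv2.imwrite("pics/scenec.png",cv2.resize(im[170:310,240:380],None,fx=4.2,fy=4.2,interpolation=cv2.INTER_CUBIC))
E
```

```text
att (array([0.57275778, 0.04569416, 0.05237477]), np.float64(0.002370679116655959)) 
fil (array([0.60303207, 0.16948504, 0.05667681]), np.float64(0.003408827020788025)) 
tray (array([ 5.87161243e-01, -2.57680108e-01, -1.42808593e-04]), np.float64(0.0009892578020885587))
dist 0.12743905828504437 yaw -13.742514557585231
paddle ground truth guess [0.50282267 0.06169688 0.036     ] [0.52898222 0.18580959 0.036     ]
```

View pics/topc.png

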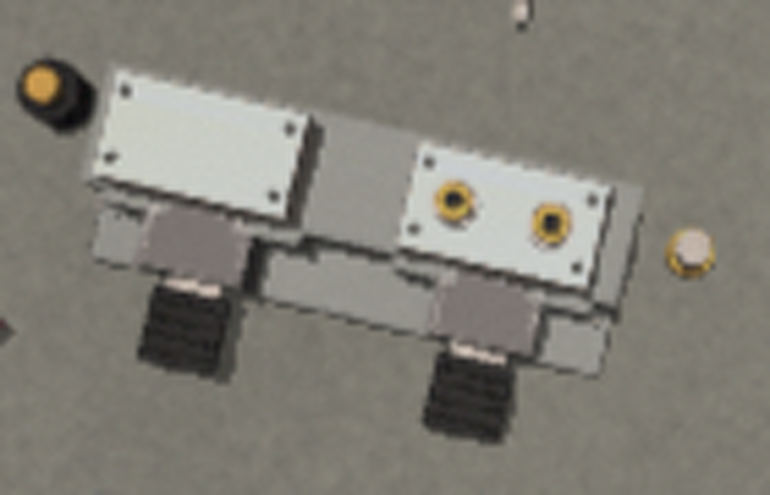

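View pics/scenec.png

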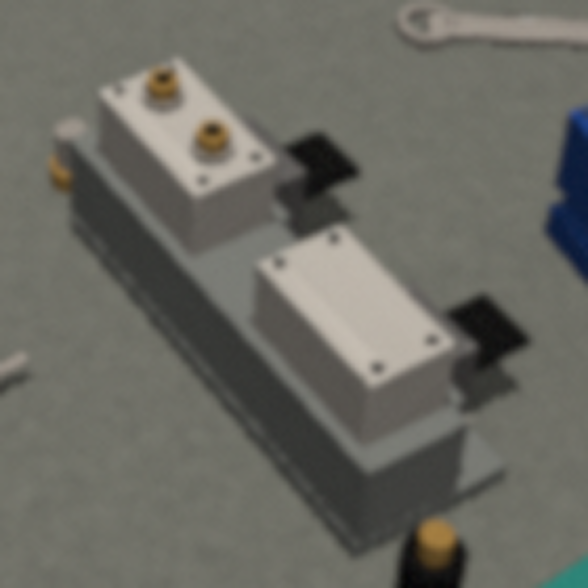

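The crops confirm it: the ported module's lid corners are at about crop (420,140), (612,187), (597,292) and (400,247), and its paddle is centred near (470,395). I'll compute the dock pose from these lid corners and the flat module's, using z = 94.5 mm.

```bash
python3 - <<'E'
from h import *
def T(p,z,s=5.5,o=(175,150),c="top"): return atz(c,[(p[i]+.5)/s-.5+o[i] for i in(0,1)],z)[:2]
def lid(n,P,c,s,o):
    # order TL(+y+x) TR(-y+x) BR BL
    A=np.array([T(p,.0945,s,o,c) for p in P]); m=A.mean(0)
    dy=(A[0]-A[1]+A[3]-A[2])/2; dx=(A[0]-A[3]+A[1]-A[2])/2
    print(c,n,m.round(4),"L",np.linalg.norm(dy).round(4),"W",np.linalg.norm(dx).round(4),"yaw",np.degrees([np.arctan2(-dy[0],dy[1]),np.arctan2(dx[1],dx[0])]).round(1)); return m
a=lid("att",[(420,140),(612,187),(597,292),(400,247)],"top",5.5,(175,150))
f=lid("fil",[(115,68),(313,115),(285,217),(92,178)],"top",5.5,(175,150))
a2=lid("att",[(196,196),(98,94),(178,58),(275,158)],"scene",4.2,(240,170))
f2=lid("fil",[(372,387),(255,262),(340,227),(453,342)],"scene",4.2,(240,170))
for m,n in((f-a,"top"),(f2-a2,"sc")): print(n,np.linalg.norm(m),np.degrees(np.arctan2(-m[0],m[1])))
for p in((470,397),(186,330)): print("paddle",T(p,.036))
yaw=np.radians(-13.5); c=(a+a2)/2
ex=np.array([np.cos(yaw),np.sin(yaw)])
print("pred paddle ctr",c-.074*ex,"press",c-.080*ex)
# tray rim corners check
m=robot.masks_of
robot.snapshot("top"); r=robot.masks_of("top","tray")[0]["pixels"]
b=cv2.minAreaRect(np.argwhere(r)[:,::-1].astype(np.float32)); print(b,[atz("top",q,.03)[:2].round(3).tolist() for q in cv2.boxPoints(b)], atz("top",b[0],.03))
st=robot.read_state(); print(R.from_rotvec(st["ee_rot"]).as_matrix().round(3))
E
```

```text
top att [0.5726 0.0452] L 0.0808 W 0.0437 yaw [-13.3  -9.3]
top fil [0.6017 0.1687] L 0.0807 W 0.0442 yaw [-12.4 -13. ]
scene att [0.5755 0.0465] L 0.078 W 0.0435 yaw [-12.8 -10.8]
scene fil [0.6047 0.169 ] L 0.0787 W 0.0423 yaw [-13.  -13.3]
top 0.12694410159807168 -13.256778526030832
sc 0.12589985985630686 -13.393363427249112
paddle [0.50099209 0.06277047]
paddle [0.52995134 0.1848527 ]
pred paddle ctr [0.50209852 0.06312303] press [0.49626431 0.0645237 ]
((392.585205078125, 188.07647705078125), (74.48585510253906, 60.479270935058594), 86.90594482421875) [[0.668, -0.179], [0.677, -0.327], [0.496, -0.333], [0.489, -0.187]] [ 0.58212833 -0.25631364  0.03      ]
[[ 0.     0.905  0.425]
 [-0.     0.425 -0.905]
 [-1.    -0.     0.   ]]
```

```bash
cat >> h.py <<'E'
YAW=np.radians(-13.3); C=np.array([.574,.0458])
EX=np.array([np.cos(YAW),np.sin(YAW)]); EY=np.array([-EX[1],EX[0]])
def ori(j):
    j=np.r_[j,0]; x=np.array([0,0,-1.]); return R.from_matrix(np.c_[x,np.cross(j,x),j]).as_rotvec()
def best(p,j):
    q0=robot.read_state()["joint_pos"]; L=[]
    for s in(1,-1):
        q=robot.solve_ik(p,ori(s*j))
        if q is not None: L.append((abs(np.array(q)-q0).max(),s))
    print("ik",L); return ori(min(L)[1]*j)
E
python3 - <<'E'
from h import *
P=C-.080*EX
robot.gripper_to(0.0)
o=best([*P,.17],EY)
robot.move_to([*P,.17],o)
robot.move_l([*P,.045],v=.12)
im=robot.snapshot("scene"); cv2.imwrite("pics/press.png",cv2.resize(im[130:330,200:420,::-1],None,fx=3,fy=3))
s=robot.read_state(); print(s["time"],s["tool_pos"],s["ft_force"])
E
```

```text
ik [(np.float64(1.2503778894409974), 1), (np.float64(1.9213213072891588), -1)]
5.8833 [0.49702089 0.06423265 0.04610603] [0.51501331 0.95538554 1.30285659]
```

View pics/press.png

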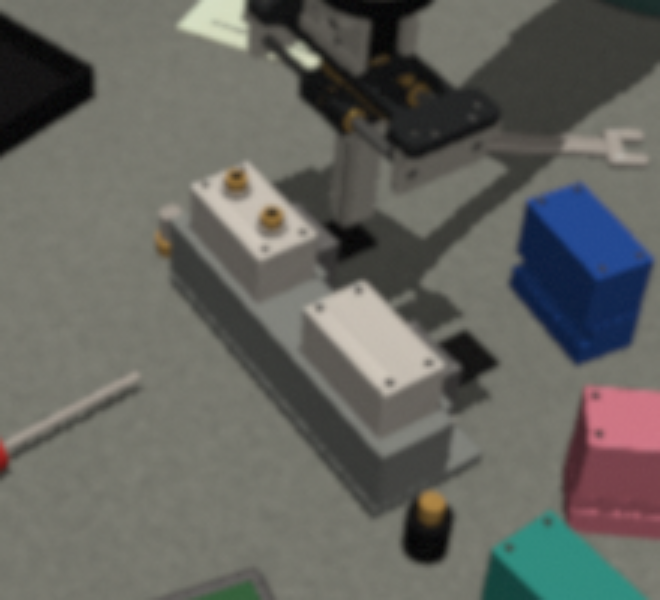

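The shut fingertip is over the ported module's paddle at about crop (350,225), clear of both modules. Next I press.

```bash
python3 - <<'E'
from h import *
P=C-.080*EX
for z in(.030,.0175):
    robot.move_l([*P,z],v=.05); robot.sleep(.2); s=robot.read_state(); print(z,s["tool_pos"].round(4),s["ft_force"].round(2))
robot.move_l([*P,.17],v=.12)
robot.snapshot("scene"); robot.sleep(.1)
im=robot.snapshot("scene"); cv2.imwrite("pics/after.png",cv2.resize(im[130:330,200:420,::-1],None,fx=3,fy=3))
print(robot.tip_of("scene","attenuator_mid"),robot.read_state()["time"])
E
```

```text
0.03 [0.4957 0.0645 0.03  ] [-4.29  1.58  4.06]
0.0175 [0.4944 0.0646 0.017 ] [-7.31  2.36  5.82]
[{'location': [281.7, 210.7], 'conf': 0.94}, {'location': [186.1, 171.0], 'conf': 0.45}] 8.8083
```

View pics/after.png

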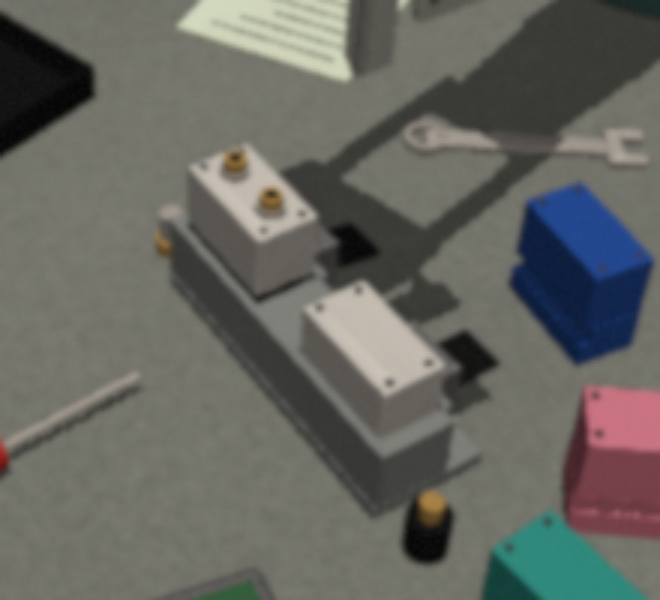

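The module has sprung up: its ports rose about 20 crop pixels and a dark gap shows at its base (265,290). The flat module hasn't moved. Now the grasp.

```bash
python3 - <<'E'
from h import *
robot.move_l([*(C-.08*EX),.22],v=.2)
robot.gripper_to(1.0)
o=best([*C,.22],EX)
robot.move_to([*C,.22],o)
robot.move_l([*C,.068],v=.12)
s=robot.read_state(); print(s["time"],s["tool_pos"],s["ft_force"].round(2))
robot.gripper_to(0.3); robot.sleep(.2)
s=robot.read_state(); print("width",s["width"]*94,s["tool_pos"],s["ft_force"].round(2))
robot.move_l([*C,.10],v=.08)
s=robot.read_state(); print("width",s["width"]*94,s["ft_force"].round(2))
robot.move_l([*C,.18],v=.12)
s=robot.read_state(); print("width",s["width"]*94,s["ft_force"].round(2),s["time"])
im=robot.snapshot("scene"); cv2.imwrite("pics/lift.png",cv2.resize(im[80:330,130:420,::-1],None,fx=2.4,fy=2.4))
E
```

```text
ik [(np.float64(1.5366468971216665), 1)]
13.45 [0.57477214 0.0457893  0.06912015] [ 0.62  0.72 -0.03]
width 44.11084350313357 [0.57504346 0.04555069 0.0684117 ] [ 4.35 -0.85 -0.46]
width 44.17478337522516 [ 0.07 -0.03 -3.95]
width 44.001002421494796 [-0.87  0.15 -3.93] 15.8417
```

View pics/lift.png

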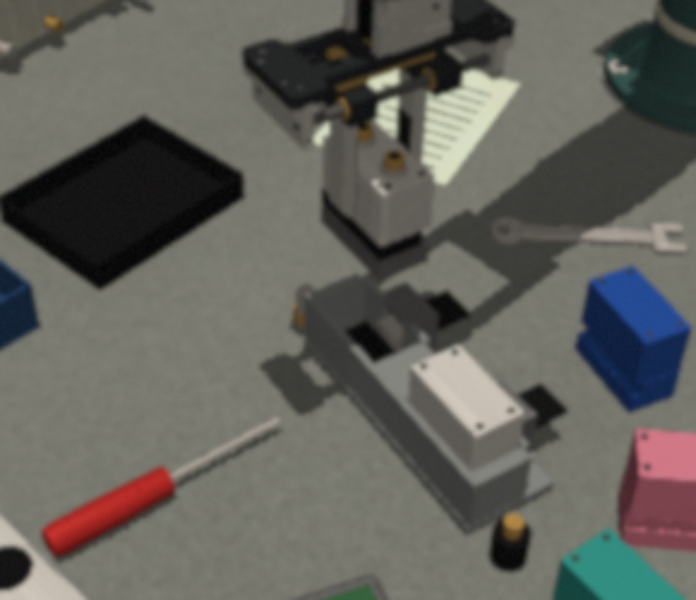

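The module is held upright, clear of the empty bay (around (375,340)), and the flat module is still seated. I carry it to the tray at the left, (120,200), and lower it with a force check.

```bash
python3 - <<'E'
from h import *
T=[.584,-.257]
robot.move_l([*T,.18],v=.2)
robot.sleep(.2); f0=robot.read_state()["ft_force"][2]
robot.move_l([*T,.055],v=.12)
z=.047
while z>.035:
    robot.move_l([*T,z],v=.03); robot.sleep(.1)
    s=robot.read_state(); f=s["ft_force"][2]-f0; print(round(z,4),s["tool_pos"][2].round(4),f.round(2))
    if f>2: break
    z-=.0015
robot.gripper_to(0.75); robot.sleep(.2)
print(robot.read_state()["ft_force"].round(2))
robot.move_l([*T,.2],v=.12)
robot.move_l([.40,-.257,.25],v=.2)
robot.sleep(.3)
s=robot.read_state(); print(s["time"],s["ft_force"].round(2))
for c in("scene","top"):
    im=robot.snapshot(c); cv2.imwrite(f"pics/end_{c}.png",im[:,:,::-1])
    print([(r["conf"],r["location"]) for t in("attenuator_mid",) for r in robot.tip_of(c,t)])
a,b=cv2.imread("pics/end_scene.png"),cv2.imread("pics/end_top.png")
cv2.imwrite("pics/end.png",np.hstack([cv2.resize(a[90:330,110:380],(400,356)),cv2.resize(b[120:280,180:450],(400,237)) if 0 else cv2.resize(b[80:320,180:450],(400,356))]))
E
```

```text
0.047 0.047 -0.18
0.0455 0.0455 -0.55
0.044 0.044 0.15
0.0425 0.0425 0.85
0.041 0.0417 2.9
[-0.31 -0.59  0.25]
24.55 [-0.82 -0.32 -0.42]
[(0.87, [180.5, 154.2])]
[(0.86, [392.8, 188.0])]
```

View pics/end.png

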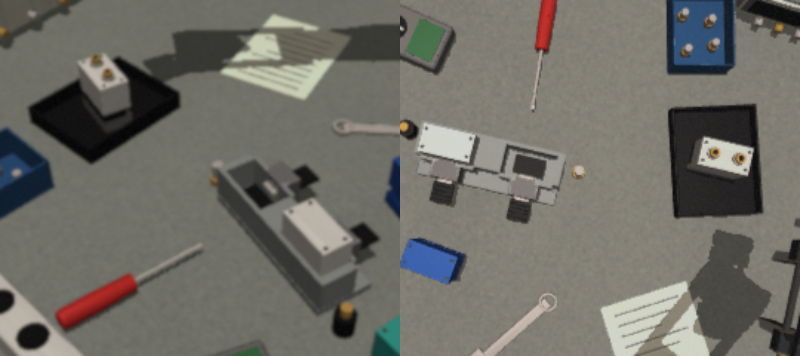

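The ported module stands upright near the middle of the tray, at about (105,85) in the left half and (723,157) in the right. The flat module is seated as before and the arm is clear, so I hand in.

```bash
python3 - <<'E'
from h import *
p=tri((180.5,154.2),(392.8,188.0)); print(p)
print(robot.finish_job())
E
```

```text
(array([ 0.58307708, -0.2565753 ,  0.03662799]), np.float64(0.004460001131500843))
the job is handed in; nothing more can be done
None
```

The ported module is out of the dock and standing upright in the tray. I handed the job in at about 25 s on the robot's clock; no verdict is reported.

- **Release:** I pressed only the ported module's paddle, about 18–19 mm at roughly 6 N. The picture after I let go shows the module sprung up in its bay.
- **Lift and placing:** I gripped it across 44 mm, lifted it straight out and lowered it until it touched the tray floor at about 3 N. Then I let go and backed the arm away.
- **Last checks:** Measured from both cameras, the module is at about (0.583, -0.257), within about 5 mm of the tray's centre. It looks upright, the flat module looks seated as at the start, and the wrist force is near zero.
- **Slight disagreement:** The module's measured height is 37 mm, where it should be 44 mm. The two camera rays miss each other by 4.5 mm, so I put this down to camera error. Floor contact came at the tool height expected for a module resting on the tray floor (41.7 mm against 41.5 mm).

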